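# Weigh out large nuts on the workshop's spring scale

### The job

Weigh out a batch of the large hex nuts: put them into the pan of the spring scale one at a time, letting each one go, until the pan's pointer comes to rest within the grey band on the gauge. Then stop: leave the spare large nut on the bench clear of the scale, and never knock or push the pan down to its bottom stop.

Things in the scene. Friction and masses are not known exactly. Their poses are not given: they have to be found in the camera images.
- nut_a: large steel hex nut lying flat, one of three alike: 46 mm across the flats (53 mm over the corners), 24 mm high, 27 mm hole, about 220 g (within 7 percent); origin at the centre of its underside, z up, x (and every 60 degrees from it) square to a pair of flats. The nut of 36 mm across flats lying among them is not one of these
- nut_b: second large nut, alike in every way to nut_a (46 mm across flats, 24 mm high), same origin and axes
- nut_c: third large nut, alike in every way to nut_a (46 mm across flats, 24 mm high), same origin and axes
- pan: square steel scale pan, 160 mm wide outside, lip 10 mm above its inner floor; origin: centre of that floor, x towards the gauge. It only slides up and down: empty 90 mm above the bench, 15 mm lower per large nut (144 N/m, still after 1 s), bottom stop at 40 mm. Gauge: white plate 96 mm along +x, top 100 mm high; dark pointer level with the pan floor; grey band 54 to 66 mm above the bench

How it is judged:
By the outcome, as a careful person would: the job done as asked, in the order asked, and still so for the second after the job is handed in, with the robot touching nothing.
It also fails if it takes over 56 s, if anything falls off the work surface, if the arm or the gripper's body presses on something with over 40 N, if the wrist force passes 120 N, or if a joint passes its speed limit or range.

### The arm

A 6-joint arm with a two-finger parallel gripper is mounted at the origin on the work surface. World frame = base frame: x ahead of the robot, y to its left, z up, the work surface at z = 0. Lengths are in m, angles in rad, forces in N, time in s.
With the tool pointing down it reaches from about 0.3 to 0.85 m from the base axis. Payload 5.4 kg.
Tool frame: the origin (TCP) lies at the very end of the fingers, on their centre line; the grasp point (between the pads) lies 19 mm behind it; z points along the fingers, y is the line along which they close (so a half turn about z gives the same grasp; the last joint's range is limited). The gripper opens to 85 mm and grips with 20 to 120 N. Pads are 22 mm wide; open, the fingers measure 114 mm over their backs; the gripper's body (76 mm by 85 mm) begins 54 mm behind the grasp point. The pads swing forward as they close: fully open they stand 13 mm farther back than shut.
Start: joints at [1.118, 0.158, 1.597, -0, 1.386, -0.21], TCP at [0.138, 0.558, 0.231] pointing down, gripper open.
Joint ranges: [-2.91, 2.91], [-0.94, 2.29], [0.18, 2.7], [-1.29, 4.43], [0.17, 2.64], [-3, 3]. Speed limits (rad/s): [2.57, 2.57, 3.14, 3.14, 3.14, 3.14].

### API

Orientations are given as [roll, pitch, yaw] about the fixed x, y, z axes, in that order (R = Rz(yaw) Ry(pitch) Rx(roll)).
In Python, from plant import robot gives the robot as it stands.
- The arm moves only by the tool creep_tool, called after ">>>" in YAML: its name, and indented under it one key for each argument. Schema: {"type":"object","properties":{"moves":{"type":"array","items":{"type":"array","prefixItems":[{"type":"number"},{"type":"array","items":{"type":"number"},"minItems":3,"maxItems":3},{"type":"number"}],"minItems":3,"maxItems":3},"minItems":1,"maxItems":20},"grip_force":{"type":"number"},"only":{"type":"string"},"quiet":{"type":"boolean"},"lines":{"type":"string"}},"required":["moves"],"additionalProperties":false}. moves is a list of rows, 1 to 20 of them, each written [opening, [dx, dy, dz], turn]: the finger opening in m, then dx, dy, dz in a scale on which 1.0 is 0.2 m, then a turn about the tool's z in fractions of the full range, 1 being 2 pi rad; each row shifts and turns the commanded pose from where the row before left it, along the tool's axes as they then stand; what a row does not reach is not made up. A row lasts 1/12 s, in which the tool goes at most 0.0417 m and 0.125 rad, less where a joint would pass 70% of its speed; a pose out of reach is approached as far as the arm can. The fingers move at their own pace and stop on an object; grip_force is the grip in N (left out, the last holds). Time passes only in rows, so rows that do not move let the fingers close. The tool returns the time, the measured TCP pose, the force, the opening and the grip force at its end. only (a regular expression) keeps the lines of the reply that match it, lines (a string "A,B") keeps lines A to B, and quiet returns only ok. Shift and turn numbers lie between -1 and 1, and a call with a number outside is refused. Input that does not fit is refused with a message, and nothing moves.
- robot.sense(): the state, without advancing time (a new reading comes with each control period).
- robot.capture(name): name is "scene" or "top"; returns a dict with "image" (384x512x3 uint8, red, green, blue), "z_map" (384x512 float32, m along the optical axis (not along the pixel's ray), 0 where there is no reading), "fovy" (degrees; the focal length in pixels is half the picture's height over the tangent of half this angle, whatever the lens; pixels are square), "cx", "cy" (the principal point, pixels), "eye" and "rotation" of the camera in the world. Camera axes: x right, y down, z forward; pixel columns grow to the right and rows downward; lengths in m; the calibration is good to about 2 mm. A picture is of the moment at which its call begins.
- robot.job_done(): hands the job in; it is judged then, once.
The state is a dict: "time_s": time; "joint_positions": joint angles; "qvel": joint speeds; "tau": joint torques, N m; "tool_pos": TCP position; "orientation": TCP orientation; "contact_force": force on the tool from outside, world axes, zero at the start; "moment": the same for the moment, N m; "opening": finger opening in m; "grasp_force": force on a finger pad.
Only numpy, scipy, OpenCV 4.12 (cv2) and the standard library are available. Lean on these libraries where they do the work, as an engineer would, in place of code of your own. Each camera call takes 0.05 s, during which the arm holds its last target. There are 200 camera calls.

## Working session

There is one attempt and no reset: what is moved stays moved. The work goes in short steps, Python scripts to look and compute and a tool call to move; the robot and the scene stay as the last step left them, time stands still between calls to the robot, and variables do not carry over. Pictures are saved under pics/ and viewed, at most 10 in all, crops included, and the job is handed in when it is done.

```bash
ls; mkdir -p pics; python3 - <<'E'
from plant import robot
import cv2,pickle,numpy as np
d={n:robot.capture(n) for n in("scene","top")}
pickle.dump(d,open("c0.pkl","wb"))
for n,c in d.items():
    cv2.imwrite(f"pics/{n}0.png",c["image"][:,:,::-1]); print(n,c["fovy"],c["cx"],c["cy"],c["eye"],np.round(c["rotation"],3).tolist(),(c["z_map"]>0).mean())
s=robot.sense();print(s["tool_pos"],s["orientation"],s["contact_force"],s["opening"],s["time_s"])
E
```

```text
pics
plant.py
scene 46.59469658962879 246.90103434171812 193.65556814386406 [ 0.86749691 -0.48993812  0.63438361] [-2.328, 0.017, 0.571] 0.9961039225260416
top 56.07618056097965 257.3133091951344 193.8779718081757 [0.40369543 0.02989414 0.89513007] [-2.975, -0.029, -1.568] 0.9959309895833334
[0.13802347 0.55762874 0.23040009] [-3.13990591e+00 -3.55874793e-04  2.89877162e+00] [ 0.3253974  -0.20848348  0.45917252] 0.08524812402576026 0.1
```

View pics/top0.png

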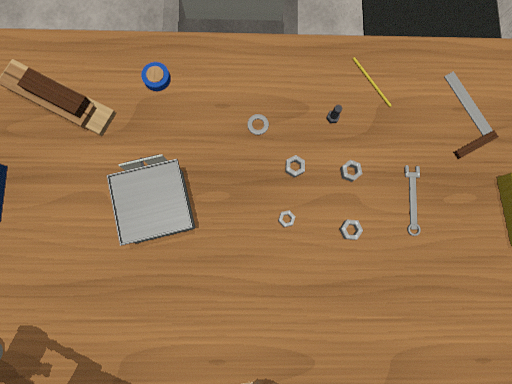

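View pics/scene0.png

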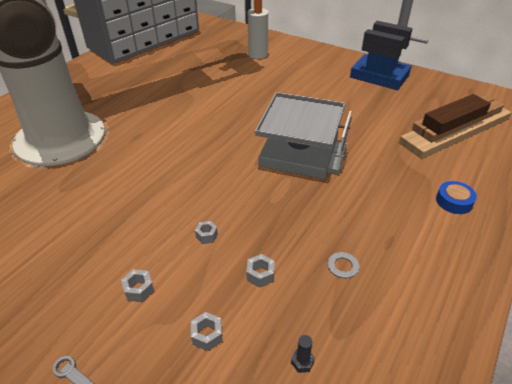

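```bash
cat > h.py <<'E'
import numpy as np,cv2
from scipy.spatial.transform import Rotation as Ro
def cam(c):
    f=c["image"].shape[0]/2/np.tan(np.radians(c["fovy"])/2)
    return f,Ro.from_euler("xyz",c["rotation"]).as_matrix() if np.size(c["rotation"])==3 else np.array(c["rotation"]),np.array(c["eye"])
def ray(c,uv):
    f,R,e=cam(c);uv=np.atleast_2d(uv).astype(float)
    d=np.c_[(uv[:,0]-c["cx"])/f,(uv[:,1]-c["cy"])/f,np.ones(len(uv))]
    return e,d@R.T
def onplane(c,uv,z):
    e,d=ray(c,uv);return e+d*((z-e[2])/d[:,2])[:,None]
def proj(c,P):
    f,R,e=cam(c);p=(np.atleast_2d(P)-e)@R
    return np.c_[p[:,0]/p[:,2]*f+c["cx"],p[:,1]/p[:,2]*f+c["cy"]]
def cloud(c):
    e,d=ray(c,np.stack(np.meshgrid(np.arange(512),np.arange(384)),-1).reshape(-1,2))
    return (e+d*c["z_map"].reshape(-1,1)).reshape(384,512,3)
def tri(c1,u1,c2,u2):
    e1,d1=ray(c1,u1);e2,d2=ray(c2,u2);d1=d1[0];d2=d2[0]
    s=np.linalg.lstsq(np.c_[d1,-d2],e2-e1,rcond=None)[0]
    a,b=e1+s[0]*d1,e2+s[1]*d2
    return (a+b)/2,np.linalg.norm(a-b)
def grey(c):
    h=cv2.cvtColor(c["image"],cv2.COLOR_RGB2HSV);return (h[:,:,1]<70).astype(np.uint8)
E
python3 - <<'E'
from h import *;import pickle
d=pickle.load(open("c0.pkl","rb"))
for n,c in d.items():
    P=cloud(c);m=grey(c)
    cs,hi=cv2.findContours(m,cv2.RETR_CCOMP,cv2.CHAIN_APPROX_NONE)
    for i,k in enumerate(cs):
        a=cv2.contourArea(k)
        if hi[0][i][3]<0 and 60<a<9000:
            ch=hi[0][i][2]; M=cv2.moments(k);u=M["m10"]/M["m00"],M["m01"]/M["m00"]
            mm=np.zeros_like(m);cv2.drawContours(mm,[k],-1,1,-1);q=P[(mm*m)>0]
            hole=cv2.moments(cs[ch]) if ch>=0 else None
            hc=None if not hole or hole["m00"]<5 else np.round([hole["m10"]/hole["m00"],hole["m01"]/hole["m00"],hole["m00"]],1)
            print(n,np.round(u,1),a,"hole",hc,"med",np.round(np.median(q,0),3),"z95",np.round(np.percentile(q[:,2],95),4))
E
```

```text
scene [ 69.  370.4] 565.5 hole [ 62.2 365.1  86.5] med [ 0.482 -0.387  0.007] z95 0.009
scene [303.1 354.8] 525.0 hole None med [ 0.763 -0.2    0.029] z95 0.0639
scene [206.1 330.7] 895.5 hole [206.4 330.7 117.5] med [ 0.617 -0.235  0.023] z95 0.0255
scene [504.5 356.8] 768.0 hole None med [ 1.175  0.513 -0.75 ] z95 -0.7443
scene [137.1 284.9] 739.5 hole [137.2 285.   54. ] med [ 0.471 -0.228  0.022] z95 0.0253
scene [260.  269.9] 677.5 hole [260.2 269.9  55.5] med [ 0.627 -0.095  0.022] z95 0.0252
scene [343.  264.6] 609.5 hole [343.  264.6 202. ] med [0.74  0.    0.005] z95 0.0068
scene [205.9 231.5] 355.0 hole [205. 232.  10.] med [ 0.495 -0.071  0.018] z95 0.0221
scene [302.9 135.1] 6065.5 hole [339.6 133.8  93.5] med [0.537 0.223 0.089] z95 0.0985
scene [5.4 7. ] 86.5 hole None med [ 0.074 -0.053  0.34 ] z95 0.3508
top [350.9 229.3] 328.5 hole [350.6 229.3  90.5] med [ 0.465 -0.224  0.023] z95 0.0264
top [286.4 218.3] 184.5 hole [286.3 218.4  64. ] med [ 0.491 -0.067  0.02 ] z95 0.0233
top [412.7 201. ] 512.5 hole [413.5 230.9  34. ] med [ 0.545 -0.387  0.007] z95 0.0099
top [350.8 170.3] 309.0 hole [350.6 170.2  73.5] med [ 0.612 -0.23   0.023] z95 0.0261
top [294.8 165.7] 297.5 hole [294.6 165.8  82. ] med [ 0.622 -0.089  0.023] z95 0.0267
top [149.4 199.6] 5733.5 hole [144.6 163.2  22.5] med [0.523 0.25  0.091] z95 0.1
top [257.6 124. ] 321.0 hole [257.6 124.  119. ] med [0.736 0.006 0.005] z95 0.0074
top [334.4 113.8] 136.5 hole None med [ 0.754 -0.188  0.029] z95 0.0645
top [468.  103.4] 732.0 hole None med [ 0.802 -0.557  0.002] z95 0.0052
```

```bash
python3 - <<'E'
from h import *;import pickle
d=pickle.load(open("c0.pkl","rb"));S,T=d["scene"],d["top"]
pairs=[((260,269.9),(294.8,165.7)),((137.1,284.9),(350.9,229.3)),((206.1,330.7),(350.8,170.3))]
for n,(s,t) in zip("ABC",pairs):
    p,g=tri(S,s,T,t);print(n,"mid",np.round(p,4),"gap",round(g,4),"top@12",np.round(onplane(T,t,.012)[0,:2],4),"sc@12",np.round(onplane(S,s,.012)[0,:2],4))
    for nm,c in d.items():
        P=cloud(c);m=(np.linalg.norm(P[...,:2]-p[:2],axis=2)<.035)&(P[...,2]>.017)&(P[...,2]<.032)
        q=onplane(c,np.argwhere(m)[:,::-1],.024)[:,:2];hull=cv2.convexHull(q.astype(np.float32))[:,0]
        # width by direction (flat normal = min support width), folded to 60 deg
        a=np.radians(np.arange(0,180,1.));w=np.ptp(q@np.c_[np.cos(a),np.sin(a)].T,axis=0)
        w3=(w[:60]+w[60:120]+w[120:])/3
        ph=np.angle(np.sum(w3*np.exp(2j*np.pi*np.arange(60)/60)*-1))/(2*np.pi)*60
        print("  ",nm,m.sum(),"ctr",np.round(cv2.minEnclosingCircle(hull)[0],4),"z",np.round(np.median(P[m][:,2]),4),"wmin/max",np.round([w3.min(),w3.max()],4),"flat",w3.argmin(),round(ph%60,1))
for nm,c in d.items():
    P=cloud(c);m=(P[...,2]>.07)&(P[...,2]<.115)&(abs(P[...,0]-.53)<.16)&(abs(P[...,1]-.23)<.16)&(grey(c)>0)
    q=P[m];fl=q[(q[:,2]<.096)];
    mm=(m&(P[...,2]<.108)).astype(np.uint8);mm=cv2.morphologyEx(mm,cv2.MORPH_OPEN,np.ones((9,9)))
    k=max(cv2.findContours(mm,0,1)[0],key=cv2.contourArea)
    quad=cv2.approxPolyDP(cv2.convexHull(k),.05*cv2.arcLength(k,True),True)[:,0]
    X=onplane(c,quad,.1);print(nm,quad.tolist(),np.round(X[:,:2],4).tolist(),"c",np.round(X.mean(0),4),"sides",np.round(np.linalg.norm(X-np.roll(X,1,0),axis=1),3),"floor z",np.median(fl[:,2]),"hist",np.histogram(q[:,2],bins=np.arange(.07,.116,.005))[0])
E
```

```text
A mid [ 0.6249 -0.0896  0.0114] gap 0.0002 top@12 [ 0.6249 -0.0895] sc@12 [ 0.6251 -0.0901]
   scene 443 ctr [ 0.6262 -0.092 ] z 0.0237 wmin/max [0.0491 0.0541] flat 29 28.7
   top 208 ctr [ 0.6237 -0.0885] z 0.0239 wmin/max [0.0461 0.0517] flat 28 28.6
B mid [ 0.4656 -0.2257  0.0113] gap 0.0007 top@12 [ 0.4653 -0.2258] sc@12 [ 0.4663 -0.2258]
   scene 475 ctr [ 0.4686 -0.2279] z 0.0236 wmin/max [0.0494 0.0551] flat 56 56.5
   top 228 ctr [ 0.4656 -0.2239] z 0.0239 wmin/max [0.0468 0.0515] flat 57 56.1
C mid [ 0.6146 -0.2318  0.0111] gap 0.0002 top@12 [ 0.6143 -0.2316] sc@12 [ 0.615  -0.2321]
   scene 579 ctr [ 0.6159 -0.2334] z 0.0238 wmin/max [0.0484 0.0535] flat 39 39.6
   top 214 ctr [ 0.614  -0.2309] z 0.0241 wmin/max [0.0471 0.0519] flat 38 38.7
scene [[275, 93], [342, 102], [331, 147], [257, 135]] [[0.4278, 0.2973], [0.5739, 0.3408], [0.6224, 0.1791], [0.4782, 0.1376]] c [0.5256 0.2387 0.1   ] sides [0.167 0.152 0.169 0.15 ] floor z 0.08997707100005298 hist [   4    9    8 1613 1494  433  119    0    0]
top [[177, 161], [190, 222], [119, 241], [108, 175]] [[0.6111, 0.1891], [0.4734, 0.1552], [0.4315, 0.3069], [0.5774, 0.3407]] c [0.5233 0.248  0.1   ] sides [0.155 0.142 0.157 0.15 ] floor z 0.09040074050959179 hist [  21   26   29 1835 3039  309  262    1    0]
```

The manual's scale: shifts go in shares of 0.2 m and turns go in shares of 2 pi rad. Converting my numbers, 0.119 rad is 0.0189.

```bash
cat >> h.py <<'E'
def togo(x,y,z,ang=None):
    from plant import robot
    s=robot.sense();R=Ro.from_euler("xyz",s["orientation"]).as_matrix();p=np.array(s["tool_pos"])
    print("t",s["time_s"],"pos",np.round(p,4),"yaw",np.round(np.degrees(s["orientation"]),2),"j",np.round(s["joint_positions"],2))
    print("tool d",np.round((np.array([x,y,z])-p)@R,4))
    if ang is not None:
        a=np.degrees(np.arctan2(R[1,1],R[0,1]));print("turn",np.round(np.radians(-((ang-a+90)%180-90)),4))
E
```

>>> creep_tool:
  moves:
    - [0.068,[0,0,0],0.0189]
    - [0.068,[0,0,0],0.0189]
    - [0.068,[0,0,0],0.0189]
    - [0.068,[0,0,0],0.0189]
    - [0.068,[0,0,0],0.0189]
    - [0.068,[0,0,0],0.0189]
    - [0.068,[0,0,0],0.0189]
    - [0.068,[0,0,0],0]
  grip_force: 40

```text
time_s: 0.77
tool_pos: [0.1381, 0.5578, 0.2307]
orientation: [-3.141, 0.001, 2.063]
contact_force: [0.0, -0.4, 0.1]
opening: 0.0679
grasp_force: 0.0
```

```bash
python3 - <<'E'
from h import *;import pickle
d=pickle.load(open("c0.pkl","rb"));S,T=d["scene"],d["top"]
for c,q in((T,[[179,160],[193,227],[122,243],[108,176]]),(S,[[275,95],[344,102],[332,145],[257,134]])):
    X=onplane(c,q,.1);print(np.round(X.mean(0),4),np.round(np.linalg.norm(X-np.roll(X,1,0),axis=1),3))
togo(.6249,-.0896,.09,28.6)
E
```

```text
[0.5196 0.2434 0.1   ] [0.161 0.155 0.156 0.153]
[0.5269 0.2398 0.1   ] [0.156 0.155 0.163 0.152]
t 0.7667 pos [0.1381 0.5578 0.2307] yaw [-1.7995e+02  4.0000e-02  1.1820e+02] j [1.12 0.16 1.6  0.   1.39 0.63]
tool d [-0.8005  0.1233  0.1411]
turn -0.0071
```

To row units: -0.04 m is -0.2, 0.0062 m is 0.031.

>>> creep_tool:
  moves:
    - [0.068,[-0.2,0.031,0],0]
    - [0.068,[-0.2,0.031,0],0]
    - [0.068,[-0.2,0.031,0],0]
    - [0.068,[-0.2,0.031,0],0]
    - [0.068,[-0.2,0.031,0],0]
    - [0.068,[-0.2,0.031,0],0]
    - [0.068,[-0.2,0.031,0],0]
    - [0.068,[-0.2,0.031,0],0]
    - [0.068,[-0.2,0.031,0],0]
    - [0.068,[-0.2,0.031,0],0]
    - [0.068,[-0.2,0.031,0],0]
    - [0.068,[-0.2,0.031,0],0]
    - [0.068,[-0.2,0.031,0],0]
    - [0.068,[-0.2,0.031,0],0]
    - [0.068,[-0.2,0.031,0],0]
    - [0.068,[-0.2,0.031,0],0]
    - [0.068,[-0.2,0.031,0],0]
    - [0.068,[-0.2,0.031,0],0]
    - [0.068,[-0.2,0.031,0],0]
    - [0.068,[-0.2,0.031,0],0]

```text
time_s: 2.43
tool_pos: [0.6281, -0.0888, 0.2308]
orientation: [-3.141, -0.001, 2.069]
contact_force: [-0.2, 0.7, 0.5]
opening: 0.0681
grasp_force: 0.0
```

```bash
python3 -c "
from h import *;togo(.6249,-.0896,.003,28.6)"
```

```text
t 2.4333 pos [ 0.6281 -0.0888  0.2308] yaw [-1.7998e+02 -3.0000e-02  1.1856e+02] j [-0.33  0.31  1.42  0.    1.41 -0.83]
tool d [ 0.0007 -0.0031  0.2278]
turn -0.0007
```

To row units: 0.036 m is 0.18, -0.003 m is -0.015.

>>> creep_tool:
  moves:
    - [0.068,[0.0035,-0.015,0.15],0]
    - [0.068,[0,0,0.18],0]
    - [0.068,[0,0,0.18],0]
    - [0.068,[0,0,0.18],0]
    - [0.068,[0,0,0.18],0]
    - [0.068,[0,0,0.125],0]
    - [0.068,[0,0,0],0]
    - [0.068,[0,0,0],0]

```text
time_s: 3.1
tool_pos: [0.6231, -0.0873, 0.0309]
orientation: [-3.139, -0.003, 2.068]
contact_force: [0.1, 1.5, 1.1]
opening: 0.068
grasp_force: 0.0
```

```bash
python3 -c "
from h import *;togo(.6249,-.0896,.003,28.6)
from plant import robot
c=robot.capture('scene');cv2.imwrite('pics/s1.png',cv2.resize(c['image'][200:350,150:350,::-1],(800,600),interpolation=2))"
```

```text
t 3.1 pos [ 0.6231 -0.0873  0.0309] yaw [-1.7985e+02 -1.6000e-01  1.1849e+02] j [-0.33  0.52  1.57 -0.    1.06 -0.83]
tool d [-0.003   0.0006  0.0279]
turn -0.0019
```

View pics/s1.png

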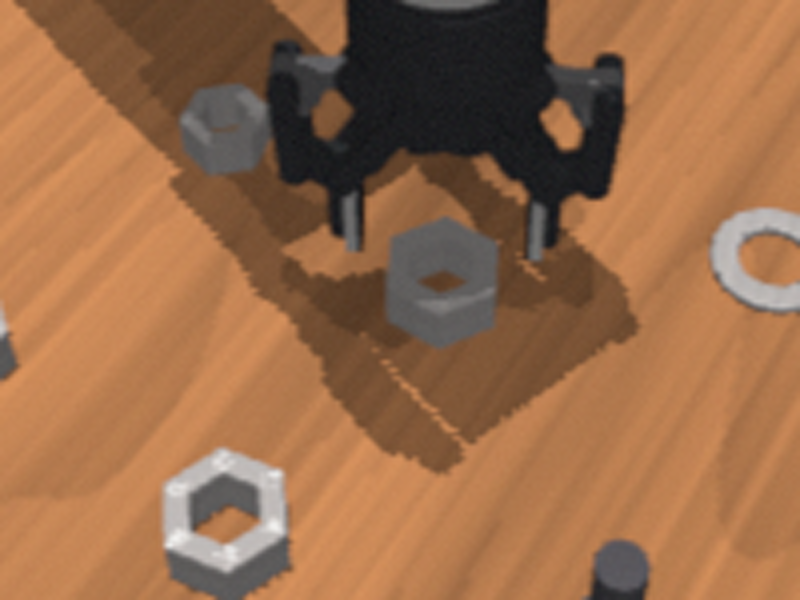

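The nut (about 440,280 in the crop) sits centred between the two fingers (345 and 540), which are still above it. I descend the rest and close.

To row units: 0.01 m is 0.05, -0.003 m is -0.015.

>>> creep_tool:
  moves:
    - [0.068,[-0.015,0.0025,0.05],0]
    - [0.068,[0,0,0.05],0]
    - [0.068,[0,0,0.04],0]
    - [0.068,[0,0,0],0]
    - [0.03,[0,0,0],0]
    - [0.03,[0,0,0],0]
    - [0.03,[0,0,0],0]
    - [0.03,[0,0,0],0]
    - [0.03,[0,0,0],0]
  grip_force: 50

```text
time_s: 3.9
tool_pos: [0.6267, -0.0903, 0.0048]
orientation: [3.141, 0.001, 2.066]
contact_force: [-0.3, -0.6, 0.6]
opening: 0.0445
grasp_force: 53.0
```

```bash
python3 -c "
from h import *;togo(.6249,-.0896,.003,28.6)"
```

```text
t 3.9 pos [ 0.6267 -0.0903  0.0048] yaw [1.7996e+02 4.0000e-02 1.1837e+02] j [-0.33  0.56  1.56 -0.    1.01 -0.83]
tool d [ 0.0015 -0.0013  0.0018]
turn -0.0041
```

To row units: -0.036 m is -0.18, -0.02 m is -0.1, 0.113 rad is 0.018.

>>> creep_tool:
  moves:
    - [0.03,[0,0,-0.1],0]
    - [0.03,[0,0,-0.18],0]
    - [0.03,[0,0,-0.18],0]
    - [0.03,[0,0,-0.18],0]
    - [0.03,[0,0,-0.18],0]
    - [0.03,[0,0,-0.1],0.018]
    - [0.03,[0,0,0],0.018]
    - [0.03,[0,0,0],0]

```text
time_s: 4.57
tool_pos: [0.6272, -0.0904, 0.1903]
orientation: [3.139, 0.002, 1.837]
contact_force: [-0.1, 0.2, -3.1]
opening: 0.0451
grasp_force: 52.8
```

```bash
python3 -c "
from h import *;togo(.5094,.2744,.15,15.5)"
```

```text
t 4.5667 pos [ 0.6272 -0.0904  0.1903] yaw [1.7983e+02 1.1000e-01 1.0526e+02] j [-0.33  0.34  1.47  0.    1.33 -0.6 ]
tool d [ 0.383  -0.0177  0.0395]
turn -0.0042
```

To row units: 0.0382 m is 0.191, -0.0018 m is -0.009.

>>> creep_tool:
  moves:
    - [0.03,[0.1,-0.0045,0],0]
    - [0.03,[0.191,-0.009,0],0]
    - [0.03,[0.191,-0.009,0],0]
    - [0.03,[0.191,-0.009,0],0]
    - [0.03,[0.191,-0.009,0],0]
    - [0.03,[0.191,-0.009,0],0]
    - [0.03,[0.191,-0.009,0],0]
    - [0.03,[0.191,-0.009,0],0]
    - [0.03,[0.191,-0.009,0],0]
    - [0.03,[0.191,-0.009,0],0]
    - [0.03,[0.095,-0.0045,0],0]
    - [0.03,[0,0,0],0]
    - [0.03,[0,0,0],0]

```text
time_s: 5.65
tool_pos: [0.5058, 0.2746, 0.1866]
orientation: [-3.139, 0.0, 1.845]
contact_force: [0.8, -0.6, -2.2]
opening: 0.0446
grasp_force: 52.7
```

```bash
python3 -c "
from h import *;togo(.5094,.2744,.094,15.5)
from plant import robot
for n in ('scene','top'):
  c=robot.capture(n);cv2.imwrite('pics/%s2.png'%n,c['image'][:,:,::-1])
a=cv2.imread('pics/scene2.png')[30:230,180:420];b=cv2.imread('pics/top2.png')[110:310,50:290]
cv2.imwrite('pics/m2.png',cv2.resize(np.hstack([a,b]),(800,333),interpolation=2))"
```

```text
t 5.65 pos [0.5058 0.2746 0.1866] yaw [-1.7982e+02  2.0000e-02  1.0569e+02] j [ 0.29  0.2   1.64 -0.    1.3   0.01]
tool d [-0.0012  0.0037  0.0926]
turn 0.0034
```

View pics/m2.png

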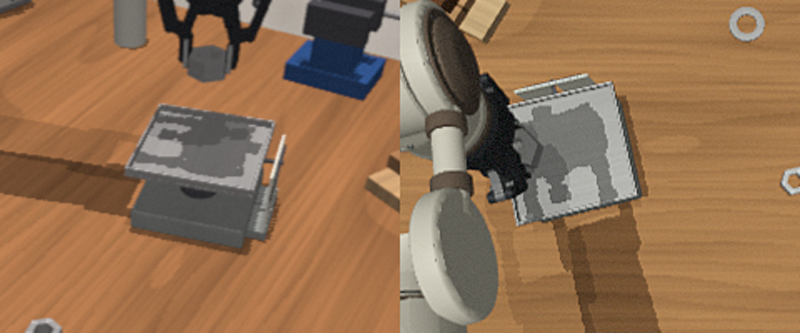

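The nut is held between the fingers over the pan's left-hand half. Lowering it onto the floor.

To row units: 0.03 m is 0.15, 0.025 m is 0.125.

>>> creep_tool:
  moves:
    - [0.03,[-0.005,0.0175,0.125],0]
    - [0.03,[0,0,0.15],0]
    - [0.03,[0,0,0.1],0]
    - [0.03,[0,0,0.05],0]
    - [0.03,[0,0,0.02],0]
    - [0.03,[0,0,0.01],0]
    - [0.03,[0,0,0],0]
    - [0.03,[0,0,0],0]

```text
time_s: 6.42
tool_pos: [0.5121, 0.2742, 0.0989]
orientation: [3.139, -0.0, 1.84]
contact_force: [-0.2, 0.1, -1.8]
opening: 0.0451
grasp_force: 52.7
```

```bash
python3 -c "
from h import *;togo(.5094,.2744,.094,15.5)"
```

```text
t 6.4167 pos [0.5121 0.2742 0.0989] yaw [179.84  -0.   105.41] j [ 0.28  0.31  1.7  -0.    1.13  0.01]
tool d [ 0.0009 -0.0025  0.0049]
turn -0.0016
```

To row units: 0.003 m is 0.015, 0.002 m is 0.01.

>>> creep_tool:
  moves:
    - [0.03,[0,0,0.015],0]
    - [0.03,[0,0,0.01],0]
    - [0.03,[0,0,0.01],0]
    - [0.03,[0,0,0],0]
    - [0.03,[0,0,0],0]

```text
time_s: 6.83
tool_pos: [0.5108, 0.2741, 0.0903]
orientation: [-3.141, 0.0, 1.84]
contact_force: [0.7, 0.2, -1.4]
opening: 0.0448
grasp_force: 52.8
```

```bash
python3 -c "
from h import *;togo(.5094,.2744,.094,15.5)"
```

```text
t 6.8333 pos [0.5108 0.2741 0.0903] yaw [-179.99    0.    105.42] j [ 0.28  0.32  1.7  -0.    1.12  0.02]
tool d [ 0.0007 -0.0013 -0.0037]
turn -0.0014
```

To row units: -0.038 m is -0.19, -0.035 m is -0.175, 0.085 rad is 0.0135.

>>> creep_tool:
  moves:
    - [0.05,[0,0,0],0]
    - [0.055,[0,0,0],0]
    - [0.062,[0,0,0],0]
    - [0.066,[0,0,0],0]
    - [0.066,[0,0,0],0]
    - [0.066,[0,0,-0.1],0]
    - [0.066,[0,0,-0.175],0]
    - [0.066,[0,0,-0.175],0]
    - [0.066,[0,0,-0.1],0]
    - [0.066,[-0.19,0,0],0]
    - [0.066,[-0.19,0,0],0]
    - [0.066,[-0.19,0,0],0]
    - [0.066,[-0.19,0,0],0]
    - [0.066,[-0.19,0,0],0]
    - [0.066,[0,0,0],0.0135]
    - [0.066,[0,0,0],0.0135]
    - [0.066,[0,0,0],0.0135]
    - [0.066,[0,0,0],0.0135]
    - [0.066,[0,0,0],0]
    - [0.066,[0,0,0],0]

```text
time_s: 8.5
tool_pos: [0.5613, 0.0909, 0.2003]
orientation: [-3.142, -0.0, 1.502]
contact_force: [0.0, 1.2, -0.4]
opening: 0.0659
grasp_force: 0.0
```

```bash
python3 - <<'E'
from h import *;togo(.4658,-.2258,.15,-3.7)
from plant import robot
for n in ('scene','top'):
  c=robot.capture(n);cv2.imwrite('pics/%s3.png'%n,c['image'][:,:,::-1])
  P=cloud(c);m=(abs(P[...,0]-.5235)<.06)&(abs(P[...,1]-.242)<.06);print(n,np.histogram(P[m][:,2],bins=np.arange(.06,.12,.005)))
a=cv2.imread('pics/scene3.png')[50:250,200:440];b=cv2.imread('pics/top3.png')[110:310,50:290]
cv2.imwrite('pics/m3.png',cv2.resize(np.hstack([a,b]),(800,333),interpolation=2))
E
```

```text
t 8.5 pos [0.5613 0.0909 0.2003] yaw [-180.     -0.     86.07] j [-0.05  0.17  1.65  0.    1.32  0.02]
tool d [-0.3225 -0.0735  0.0503]
turn -0.0041
scene (array([   0,    0,  342, 1138,   28,   28,   22,   53,   33,    0,    0]), array([0.06 , 0.065, 0.07 , 0.075, 0.08 , 0.085, 0.09 , 0.095, 0.1  ,
       0.105, 0.11 , 0.115]))
top (array([  0,   0, 187, 849,  10,   4,   2,   5,   4,   0,   0]), array([0.06 , 0.065, 0.07 , 0.075, 0.08 , 0.085, 0.09 , 0.095, 0.1  ,
       0.105, 0.11 , 0.115]))
```

View pics/m3.png

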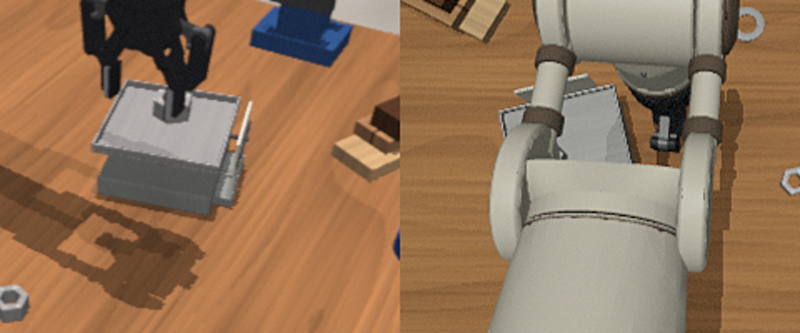

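Nut 1 lies in the pan (about 175,105), pan floor now near 76 mm as expected. On to nut B.

To row units: -0.0358 m is -0.179, -0.0082 m is -0.041.

>>> creep_tool:
  moves:
    - [0.066,[-0.179,-0.041,0],0]
    - [0.066,[-0.179,-0.041,0],0]
    - [0.066,[-0.179,-0.041,0],0]
    - [0.066,[-0.179,-0.041,0],0]
    - [0.066,[-0.179,-0.041,0],0]
    - [0.066,[-0.179,-0.041,0],0]
    - [0.066,[-0.179,-0.041,0.1],0]
    - [0.066,[-0.179,-0.041,0.175],0]
    - [0.066,[-0.179,-0.041,0.175],0]
    - [0.066,[0,0,0.175],0]
    - [0.066,[0,0,0.15],0]
    - [0.066,[0,0,0],0]
    - [0.066,[0,0,0],0]

```text
time_s: 9.68
tool_pos: [0.4676, -0.2117, 0.0569]
orientation: [-3.138, -0.002, 1.501]
contact_force: [1.0, -0.4, 1.5]
opening: 0.0655
grasp_force: 0.0
```

```bash
python3 - <<'E'
from h import *;togo(.4658,-.2258,.003,-3.7)
from plant import robot
c=robot.capture("scene")
cv2.imwrite('pics/m4.png',cv2.resize(c['image'][200:350,40:240,::-1],(600,450),interpolation=2))
E
```

```text
t 9.6833 pos [ 0.4676 -0.2117  0.0569] yaw [-1.7981e+02 -1.2000e-01  8.5990e+01] j [-0.66  0.22  1.9  -0.    1.02 -0.59]
tool d [-0.0143 -0.0007  0.0539]
turn -0.0055
```

View pics/m4.png

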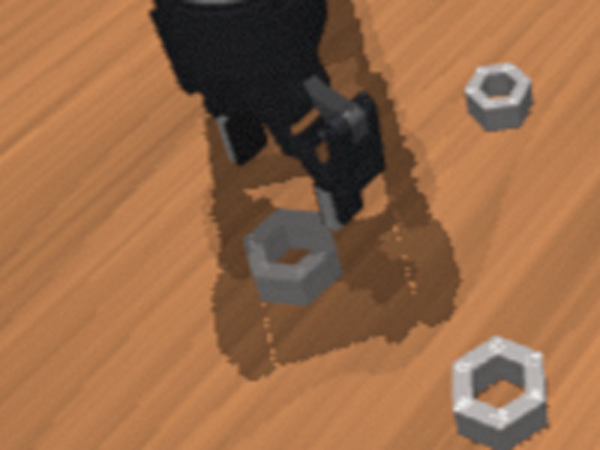

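The fingers stand above nut B (about 292,257), 14 mm short along tool −x. I correct that first and check it, then descend.

To row units: 0.02 m is 0.1, -0.0143 m is -0.0715.

>>> creep_tool:
  moves:
    - [0.066,[-0.0715,0,0],0]
    - [0.066,[0,0,0],0]
    - [0.066,[0,0,0.1],0]
    - [0.066,[0,0,0],0]
    - [0.066,[0,0,0],0]

```text
time_s: 10.15
tool_pos: [0.4677, -0.2269, 0.0384]
orientation: [-3.141, -0.0, 1.5]
contact_force: [0.1, 0.5, 0.4]
opening: 0.0659
grasp_force: 0.0
```

```bash
python3 -c "
from h import *;togo(.4658,-.2258,.004,-3.7)"
```

```text
t 10.15 pos [ 0.4677 -0.2269  0.0384] yaw [-1.7998e+02 -1.0000e-02  8.5940e+01] j [-0.68  0.26  1.89 -0.    0.99 -0.61]
tool d [ 0.001  -0.0019  0.0344]
turn -0.0063
```

To row units: 0.014 m is 0.07, 0.012 m is 0.06.

>>> creep_tool:
  moves:
    - [0.066,[0.005,-0.0075,0.07],0]
    - [0.066,[0,0,0.06],0]
    - [0.066,[0,0,0.035],0]
    - [0.066,[0,0,0],0]
    - [0.03,[0,0,0],0]
    - [0.03,[0,0,0],0]
    - [0.03,[0,0,0],0]
    - [0.03,[0,0,0],0]
    - [0.03,[0,0,0],0]
  grip_force: 50

```text
time_s: 10.9
tool_pos: [0.4669, -0.2262, 0.0056]
orientation: [3.14, 0.001, 1.5]
contact_force: [0.1, 0.0, 3.4]
opening: 0.0446
grasp_force: 53.0
```

```bash
python3 -c "
from h import *;togo(.4658,-.2258,.004,-3.7)"
```

```text
t 10.9 pos [ 0.4669 -0.2262  0.0056] yaw [1.7993e+02 5.0000e-02 8.5930e+01] j [-0.68  0.32  1.9   0.    0.92 -0.61]
tool d [ 0.0003 -0.0011  0.0016]
turn -0.0064
```

To row units: -0.036 m is -0.18, -0.03 m is -0.15, -0.114 rad is -0.0181.

>>> creep_tool:
  moves:
    - [0.03,[0,0,-0.1],0]
    - [0.03,[0,0,-0.18],0]
    - [0.03,[0,0,-0.18],0]
    - [0.03,[0,0,-0.18],0]
    - [0.03,[0,0,-0.18],0]
    - [0.03,[0,0,-0.15],-0.0181]
    - [0.03,[0,0,0],-0.0181]
    - [0.03,[0,0,0],-0.0181]
    - [0.03,[0,0,0],0]

```text
time_s: 11.65
tool_pos: [0.4662, -0.2256, 0.1991]
orientation: [3.141, 0.0, 1.845]
contact_force: [0.6, -0.0, -3.2]
opening: 0.0447
grasp_force: 52.5
```

```bash
python3 -c "
from h import *;togo(.528,.207,.15,15.5)"
```

```text
t 11.65 pos [ 0.4662 -0.2256  0.1991] yaw [1.7999e+02 1.0000e-02 1.0569e+02] j [-0.68  0.04  1.79  0.    1.31 -0.96]
tool d [0.3998 0.1765 0.0491]
turn 0.0034
```

>>> creep_tool:
  moves:
    - [0.03,[0.09,0.04,0],0]
    - [0.03,[0.1815,0.08,0],0]
    - [0.03,[0.1815,0.08,0],0]
    - [0.03,[0.1815,0.08,0],0]
    - [0.03,[0.1815,0.08,0],0]
    - [0.03,[0.1815,0.08,0],0]
    - [0.03,[0.1815,0.08,0],0]
    - [0.03,[0.1815,0.08,0],0]
    - [0.03,[0.1815,0.08,0],0]
    - [0.03,[0.1815,0.08,0],0]
    - [0.03,[0.1815,0.08,0],0]
    - [0.03,[0.095,0.0425,0],0]
    - [0.03,[0,0,0],0]
    - [0.03,[0,0,0],0]

```text
time_s: 12.82
tool_pos: [0.5284, 0.2077, 0.1977]
orientation: [-3.139, 0.0, 1.842]
contact_force: [0.3, -0.7, -2.0]
opening: 0.0446
grasp_force: 52.5
```

```bash
python3 - <<'E'
from h import *;togo(.528,.207,.082,15.5)
from plant import robot
for n in ('scene','top'):
  c=robot.capture(n);cv2.imwrite('pics/%s5.png'%n,c['image'][:,:,::-1])
  P=cloud(c);m=(abs(P[...,0]-.5235)<.06)&(abs(P[...,1]-.242)<.06);q=P[m][:,2];print(n,np.median(q[q<.09]))
a=cv2.imread('pics/scene5.png')[50:250,200:440];b=cv2.imread('pics/top5.png')[110:310,50:290]
cv2.imwrite('pics/m5.png',cv2.resize(np.hstack([a,b]),(800,333),interpolation=2))
E
```

```text
t 12.8167 pos [0.5284 0.2077 0.1977] yaw [-1.7986e+02  1.0000e-02  1.0552e+02] j [ 0.16  0.17  1.65 -0.    1.32 -0.11]
tool d [-0.0005 -0.0003  0.1157]
turn 0.0003
scene 0.07521789323911154
top 0.07614786760765951
```

View pics/m5.png

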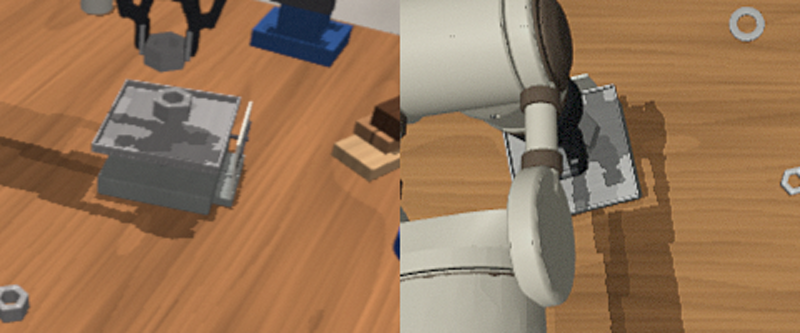

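Nut 1 rests at about (175,100) in the crop, and nut 2 is held above the free half of the pan. Lowering.

To row units: 0.035 m is 0.175, 0.03 m is 0.15.

>>> creep_tool:
  moves:
    - [0.03,[0,0,0.125],0]
    - [0.03,[0,0,0.175],0]
    - [0.03,[0,0,0.15],0]
    - [0.03,[0,0,0.07],0]
    - [0.03,[0,0,0.03],0]
    - [0.03,[0,0,0],0]
    - [0.03,[0,0,0],0]

```text
time_s: 13.5
tool_pos: [0.5301, 0.2062, 0.0898]
orientation: [3.14, 0.0, 1.84]
contact_force: [0.1, -0.7, -2.1]
opening: 0.0452
grasp_force: 52.4
```

```bash
python3 -c "
from h import *;togo(.528,.207,.079,15.5)"
```

```text
t 13.5 pos [0.5301 0.2062 0.0898] yaw [1.7992e+02 1.0000e-02 1.0543e+02] j [ 0.16  0.29  1.74 -0.    1.11 -0.11]
tool d [ 0.0013 -0.0018  0.0108]
turn -0.0012
```

To row units: 0.004 m is 0.02, 0.003 m is 0.015.

>>> creep_tool:
  moves:
    - [0.03,[0,0,0.02],0]
    - [0.03,[0,0,0.015],0]
    - [0.03,[0,0,0.015],0]
    - [0.03,[0,0,0.01],0]
    - [0.03,[0,0,0],0]
    - [0.03,[0,0,0],0]

```text
time_s: 14.0
tool_pos: [0.5292, 0.2069, 0.077]
orientation: [-3.141, 0.0, 1.842]
contact_force: [-0.9, -0.4, -1.7]
opening: 0.045
grasp_force: 52.6
```

```bash
python3 -c "
from h import *;togo(.528,.207,.078,15.5)"
```

```text
t 14.0 pos [0.5292 0.2069 0.077 ] yaw [-179.99    0.    105.53] j [ 0.16  0.31  1.74 -0.    1.09 -0.11]
tool d [ 0.0004 -0.0012 -0.001 ]
turn 0.0006
```

To row units: -0.038 m is -0.19, -0.035 m is -0.175.

>>> creep_tool:
  moves:
    - [0.05,[0,0,0],0]
    - [0.055,[0,0,0],0]
    - [0.062,[0,0,0],0]
    - [0.066,[0,0,0],0]
    - [0.066,[0,0,0],0]
    - [0.066,[0,0,-0.1],0]
    - [0.066,[0,0,-0.175],0]
    - [0.066,[0,0,-0.175],0]
    - [0.066,[0,0,-0.175],0]
    - [0.066,[-0.19,0,0],0]
    - [0.066,[-0.19,0,0],0]
    - [0.066,[-0.19,0,0],0]
    - [0.066,[-0.19,0,0],0]
    - [0.066,[-0.19,0,0],0]
    - [0.066,[-0.19,0,0],0]
    - [0.066,[0,0,0],0]
    - [0.066,[0,0,0],0]
    - [0.066,[0,0,0],0]
    - [0.066,[0,0,0],0]
    - [0.066,[0,0,0],0]

```text
time_s: 15.67
tool_pos: [0.59, -0.0113, 0.2019]
orientation: [-3.142, -0.0, 1.844]
contact_force: [0.0, 0.4, -0.4]
opening: 0.0661
grasp_force: 0.0
```

```bash
python3 - <<'E'
from h import *
from plant import robot
for n in ('scene','top'):
  c=robot.capture(n);cv2.imwrite('pics/%s6.png'%n,c['image'][:,:,::-1])
  P=cloud(c);m=(abs(P[...,0]-.5235)<.06)&(abs(P[...,1]-.242)<.06);q=P[m][:,2];print(n,np.median(q[q<.073]),np.histogram(q,bins=np.arange(.04,.12,.005))[0])
a=cv2.imread('pics/scene6.png')[60:210,220:380]
cv2.imwrite('pics/m6.png',cv2.resize(a,(640,600),interpolation=2))
E
```

```text
scene 0.05932985349281367 [  0   0   0 530 363  34  37  39 114   9   0   0   0   0   0]
top 0.06032669368501453 [   0    0    0  881 1171   43   39   43  360  144    0    0    0    0
    0]
```

View pics/m6.png

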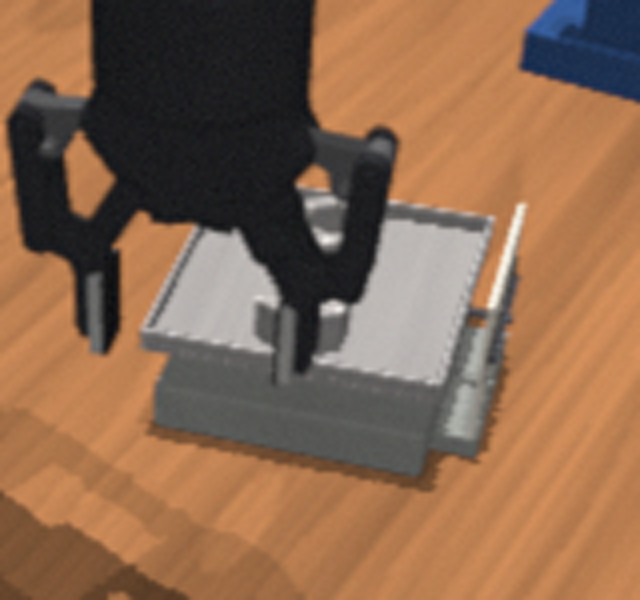

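Both nuts lie in the pan (at about 325,215 and 300,325 in the crop). The floor and pointer are at about 60 mm, mid-band, 1.5 s after the release. The gripper is clear, so I hand in.

>>> creep_tool:
  moves:
    - [0.066,[0,0,0],0]
    - [0.066,[0,0,0],0]
    - [0.066,[0,0,0],0]
    - [0.066,[0,0,0],0]
    - [0.066,[0,0,0],0]
    - [0.066,[0,0,0],0]

```text
time_s: 16.27
tool_pos: [0.5903, -0.0128, 0.2019]
orientation: [-3.142, 0.0, 1.842]
contact_force: [0.6, 0.5, -0.0]
opening: 0.0662
grasp_force: 0.0
```

```bash
python3 - <<'E'
from h import *
from plant import robot
c=robot.capture('top');P=cloud(c);m=(abs(P[...,0]-.5235)<.06)&(abs(P[...,1]-.242)<.06);q=P[m][:,2];print(np.median(q[q<.073]))
print(robot.job_done())
E
```

```text
0.06032332156028147
the job is handed in; nothing more can be done
None
```

I put two large nuts in the pan one at a time; the pan, with its pointer, rests at about 60 mm, mid-band, the spare nut was left untouched on the bench, and I handed the job in at about 16 s.

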